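# Free the sprung catch of the reagent cabinet and open it

## Task

Take the red-handled release key from its wooden block, put it down through the narrow slot in the cabinet's top and gently press the sprung hook, holding it down until the door springs ajar. Then swing the door wide open, 65 degrees or more, and put the key back fully home in its block. Never force the key: the hook is plastic and breaks at about 24 N; leave the beaker, the amber bottle and the jar on the cabinet alone.

Things in the scene. Friction and masses are not known exactly. Their poses are not given: they have to be found in the camera images.
- cabinet: White fixed cabinet, 190 deep (x) x 240 wide (y) x 200 mm high, blue door on its front (-x, towards the robot). Origin at the centre of its underside, top at z = 200 mm, carcass front at x = -95 mm. In the 12 mm top board a yellow-rimmed slot at x = -45, y = +75 mm; below it the orange, flat press pad (30 x 36 mm) of a sprung hook. The door yields only once the hook is down.
- slot (a point): Centre of the slot's mouth, on the cabinet's top; slot 18 mm (x) by 30 mm (y). The press pad lies 20 to 36 mm below; its height is set differently each time and not measured: find it by feel. It yields under 5 to 12 N, lets go of the door 6 to 7 mm down, stops about 8 mm down, where force climbs fast: go slowly. Keep the hook down until the door stands clearly ajar (about 1 s).
- hinge (a point): On the door's upright hinge line (right front corner of the cabinet), at the height of the cabinet's top. Door: 238 mm wide, 15 mm thick, inner face 1 mm in front of the hinge line when closed, top edge 0 to 16 mm below the cabinet's top. A strike bracket reaches 26 mm inwards 178 to 210 mm from the hinge; nearer the hinge the inner face is clear within 60 mm of the top.
- door (a joint): Opening angle of the blue door, rad, 0 closed to 1.7; its free edge (+y) swings to -x. Freed, a damped plunger pushes it to about 0.35 rad in about 2 s. Further on it moves with 1 to 2 N and stays where left. Push it from inside with the key, or pull the level steel bar handle: 10 mm thick, 120 to 210 mm from the hinge, 50 mm out from the hinge line, 31 to 47 mm below the cabinet's top.
- key: Release key, loose, 90 g, 115 mm long, standing upright in its block: a round steel rod of 9 mm diameter and 70 mm length below a red handle, 32 mm (x) by 22 mm (y) by 45 mm high. Origin at the lower tip of the rod, z up along the rod; the handle spans z = 70 to 115 mm.
- stand: Fixed wooden block, 70 x 70 x 80 mm high, origin at the centre of its underside; a 16 mm wide, 75 mm deep upright hole in the middle of its top. Fully home, the key's handle rests on the block's top, its tip 10 mm above the block's underside.
- beaker: Loose glass beaker, 70 mm wide, 85 mm high, origin under its centre; leave alone.
- flask: Loose amber bottle, 60 mm wide, 130 mm high, origin under its centre; leave alone.
- jar: Loose white jar, 44 mm wide, 55 mm high, standing on the rear right of the cabinet's top, origin under its centre; leave alone.
There are look-alikes about, which are no part of the job. There is more than one size of the key; the job needs the middle-sized. Several things have the shape of the stand; the one meant has the colours described above.

How it is judged (in metres and radians):
On the way, in this order (a step that is already met when the one before it is completed fails the run):
1. the key stands in the slot, at least 20 mm below the cabinet's top, while the door springs ajar (past 0.1 rad) (value of joint door above 0.1 rad and z of key in the frame of cabinet between 0.14 and 0.18 m and x of key in the frame of cabinet between -0.06 and -0.03 m and y of key in the frame of cabinet between 0.055 and 0.095 m), for 0.1 s.
2. the door is swung wide open (past 1.1 rad) (value of joint door above 1.1 rad), for 0.1 s.
At the end, for the whole second after the job is handed in: The door stands still, open by more than 1.1 rad (63 degrees), and the key is at rest upright in its block (within 8 mm of its centre, within 0.12 rad of upright), fully home within 4 mm (value of joint door above 1.1 rad and velocity of joint door between -0.05 and 0.05 rad/s and horizontal distance between key and stand below 0.008 m and z of key in the frame of stand below 0.014 m and angle between key's own z axis and vertical below 0.12 rad and linear speed of key below 0.02 m/s); the robot touches nothing.
It fails at once if the key presses on any part of the cabinet, hook or door with more than 24 N (contact force between key and cabinet above 24 N).
It fails at once if the beaker, the amber bottle or the jar is moved by more than 15 mm (distance of any of beaker, flask, jar from where it was at the start of the episode above 0.015 m).
It also fails if it takes over 64 s, if anything falls off the work surface, if the arm or the gripper's body presses on something with over 40 N, if the wrist force passes 120 N, or if a joint passes its speed limit or range.

## Robot

A 7-joint arm with a two-finger parallel gripper is mounted at the origin on the work surface. World frame = base frame: x ahead of the robot, y to its left, z up, the work surface at z = 0. Lengths are in mm, angles in rad, forces in N, time in s.
With the tool pointing down it reaches from about 350 to 900 mm from the base axis. Payload 7.2 kg.
Tool frame: the origin (TCP) lies at the very end of the fingers, on their centre line; the grasp point (between the pads) lies 19 mm behind it; z points along the fingers, x is the direction in which the jaws open and shut, and the axes are right-handed (so a half turn about z gives the same grasp; the last joint's range is limited). The gripper opens to 85 mm and grips with 20 to 120 N. Pads are 22 mm wide; open, the fingers measure 114 mm over their backs; the gripper's body (76 mm by 85 mm) begins 54 mm behind the grasp point. The pads swing forward as they close: fully open they stand 13 mm farther back than shut.
Start: joints at [1.073, 0.411, -0.013, 1.596, 0.006, 1.134, -0.082], TCP at [260.42, -568.164, 231.297] pointing down, gripper open.
Joint ranges: [-2.95, 2.95], [-0.29, 1.99], [-1.47, 1.44], [0.14, 2.54], [-1.03, 4.17], [0.13, 1.85], [-2.86, 2.86]. Speed limits (rad/s): [2.39, 2.39, 3.01, 3.01, 3.14, 3.14, 3.14].

## Interface

Orientations are given as a 3x3 rotation matrix whose columns are the frame's x, y, z axes.
In Python, from cell import read_state, grab_frame, camera_info, hand_in, masks_of gives the robot as it stands.
- The arm moves only by the shell command python3 -m inch 'ROWS' [FORCE]. ROWS is a JSON object of lists of equal length, an entry for each row: "delta_pos": the shift along the tool's x, y, z in cm, a list of three; "roll": the turn about the tool's z in rad; "claw": the opening, from 0 (shut) to 1 (fully open). In form: {"delta_pos": [[tx, ty, tz], ...], "roll": [roll, ...], "claw": [claw, ...]}. A call has 1 to 8 rows; each row is the pose to reach, as a shift and turn from the pose measured when the call began, along the tool's axes at that moment; what a row does not reach only later rows make up. A row lasts 1/8 s, in which the tool goes at most 62.5 mm and 10.7 degrees, less where a joint would pass 70% of its speed; a pose out of reach is approached as far as the arm can. A call with a gripper value outside its range is refused whole. The fingers move at their own pace and stop on an object; FORCE is the grip in N (left out, the last holds). Time passes only in rows, so rows that repeat a pose let the fingers close. It gives the time, the measured TCP pose, the force and the opening at its end, in the units of the state.
- read_state(): the state, without advancing time (a new reading comes with each control period).
- grab_frame(name): name is "side" or "top" or "wrist"; returns the picture (384x512x3 uint8, red, green, blue); there is no depth.
- camera_info(name): a dict with "K" (3x3 intrinsics, pixels), "dist" ([k1, k2, p1, p2, k3] as OpenCV has them; the pictures are not rectified), "R" (3x3) and "t" (3): a world point X has camera coordinates R X + t; the wrist camera has in their place "hand_eye" (4x4, takes a point from camera to tool coordinates, whose origin is the TCP and whose axes are the tool frame's). Camera axes: x right, y down, z forward; pixel columns grow to the right and rows downward; lengths in mm; the calibration is good to about 2 mm. A picture is of the moment at which its call begins: read the wrist's pose just before it. camera_info takes no time and is no camera call.
- hand_in(): hands the job in, once; it reports no verdict.
Trained networks look in the newest picture that a camera, given by its name, has taken for a name from the list of things; names that differ only in an ending like _2 or _b are one class to them, and where a whole thing is asked for, a point or a joint stands for the part that bears it (a point fixed in the world has none). Each returns a list of dicts, best first, with "p" (0 to 1); they miss things now and then, are a little off and sometimes report something else, mostly with a low value. They report only what shows in the picture. A call takes as long as a camera call. They do not tell look-alikes from the thing itself.
- masks_of(camera, query): "pixels" (384x512 bool, what is visible of it) and "extent" ([centre column, centre row, width, height] in pixels, round what is visible of it).
The state is a dict: "t": time; "qpos": joint angles; "qvel": joint speeds; "joint_efforts": joint torques, N m; "position": TCP position; "eef_rot": TCP orientation; "ft_force": force on the tool from outside, world axes, zero at the start; "torque": the same for the moment, N m; "width": finger opening in mm.
Only numpy, scipy, OpenCV 4.12 (cv2) and the standard library are available. Lean on these libraries where they do the work, as an engineer would, in place of code of your own. Each camera call takes 0.05 s, during which the arm holds its last target. There are 200 camera calls.

## Working session

There is one attempt and no reset: what is moved stays moved. The work goes in short steps, Python scripts to look and compute and a shell command to move; the robot and the scene stay as the last step left them, time stands still between calls to the robot, and variables do not carry over. Pictures are saved under pics/ and viewed, about 8 in all and at most 12, crops included, and the job is handed in when it is done.

```bash
mkdir -p pics; ls
cat > h.py <<'E'
import numpy as np, cv2
from cell import *
def cam(name, s=None):
    c=camera_info(name); K=np.array(c["K"],float); d=np.array(c["dist"],float)
    if name=="wrist":
        H=np.array(c["hand_eye"],float); s=s or read_state()
        Rt=np.array(s["eef_rot"]); R=Rt@H[:3,:3]; o=Rt@H[:3,3]+np.array(s["position"])
        return K,d,R.T,-R.T@o
    return K,d,np.array(c["R"],float),np.array(c["t"],float).ravel()
def ray(C,u,v):
    K,d,R,t=C
    p=cv2.undistortPoints(np.array([[[u,v]]],float),K,d).ravel()
    return -R.T@t, R.T@np.array([p[0],p[1],1])
def onz(C,u,v,z):
    o,r=ray(C,u,v); return o+r*(z-o[2])/r[2]
def proj(C,X):
    K,d,R,t=C
    return cv2.projectPoints(np.atleast_2d(np.array(X,float)),cv2.Rodrigues(R)[0],t,K,d)[0].reshape(-1,2)
def save(im,fn): cv2.imwrite("pics/"+fn,im[:,:,::-1])
E
python3 - <<'E'
from h import *
s=read_state(); print(s)
a=grab_frame("side");b=grab_frame("top")
np.save("side.npy",a);np.save("top.npy",b)
save(np.vstack([np.hstack([a,b])])[:, :],"a.png") if 0 else save(b,"top.png"); save(a,"side.png")
for n in("top","side"):
    K,d,R,t=cam(n); print(n,-R.T@t, R[2],K[0,0],K[0,2],K[1,2])
    for q in("cabinet","key","stand","door","beaker","flask","jar"):
        print(n,q,[(round(m["p"],2),np.round(m["extent"]).tolist()) for m in masks_of(n,q)])
E
```

```text
pics
{'t': 0.0, 'qpos': array([ 1.07280436,  0.41192279, -0.01272955,  1.59703304,  0.00558236,
        1.13427317, -0.08218474]), 'qvel': array([-0.00160932,  0.0010877 , -0.00035655,  0.00023618,  0.00218996,
        0.00066344, -0.00120679]), 'joint_efforts': array([-2.59676408e-04, -6.00640798e+01,  6.82431366e-01, -2.99414420e+01,
        1.38948660e-02,  1.07889221e-02,  1.47100559e-05]), 'position': array([ 260.20246895, -567.72907699,  230.44320032]), 'eef_rot': array([[ 4.16725135e-01, -9.09032234e-01, -7.48128537e-04],
       [-9.09031136e-01, -4.16725796e-01,  1.41552730e-03],
       [-1.59852440e-03,  9.01863309e-05, -9.99998718e-01]]), 'ft_force': array([ 0.06465411, -1.00335973,  0.51985262]), 'torque': array([-0.03655653,  0.01202408, -0.04301879]), 'width': 85.68180234644835}
top [ 288.74635702   22.67647482 1692.85610727] [ 1.75988857e-01 -9.17819202e-04 -9.84391731e-01] 471.85524333056685 259.78999034978773 191.48876943850982
top cabinet [(0.8, [274.0, 166.0, 86.0, 85.0])]
top key [(0.73, [156.0, 194.0, 13.0, 16.0]), (0.54, [181.0, 220.0, 9.0, 18.0]), (0.46, [206.0,
[... 244 characters left out ...]
.0, 154.0, 17.0, 24.0])]
top flask [(0.75, [375.0, 176.0, 18.0, 23.0])]
top jar [(0.62, [290.0, 139.0, 12.0, 21.0])]
side [ 341.40051487 1023.61806689  768.41726628] [ 0.19219848 -0.83427617 -0.51676205] 452.0689576052849 254.3527531779404 193.84623139990674
side cabinet [(0.88, [228.0, 199.0, 97.0, 108.0])]
side key [(0.83, [272.0, 280.0, 19.0, 25.0]), (0.51, [289.0, 268.0, 11.0, 19.0])]
side stand [(0.91, [254.0, 350.0, 42.0, 60.0]), (0.65, [273.0, 302.0, 44.0, 51.0]), (0.62, [328.0, 286.0, 39.0, 49.0])]
side door [(0.65, [266.0, 200.0, 27.0, 98.0])]
side beaker [(0.93, [166.0, 277.0, 29.0, 39.0])]
side flask [(0.6, [264.0, 154.0, 20.0, 36.0])]
side jar [(0.59, [211.0, 148.0, 15.0, 22.0])]
```

Run:
```python
from h import *
a=np.load("side.npy");b=np.load("top.npy")
x=cv2.resize(b[90:290,100:400],None,fx=2.6,fy=2.6,interpolation=cv2.INTER_CUBIC); save(x,"t1.png")
y=cv2.resize(a[120:384,130:370],None,fx=2.27,fy=2.27,interpolation=cv2.INTER_CUBIC); save(y,"s1.png")
```

```text
(no output)
```

View pics/t1.png

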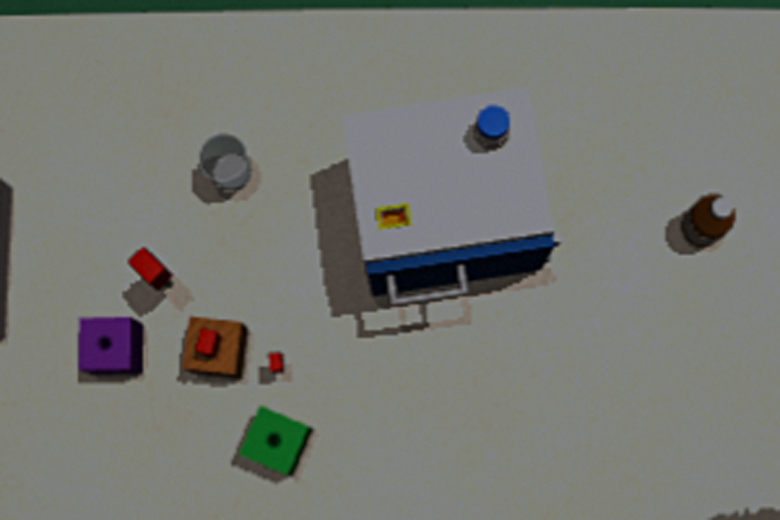

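View pics/s1.png

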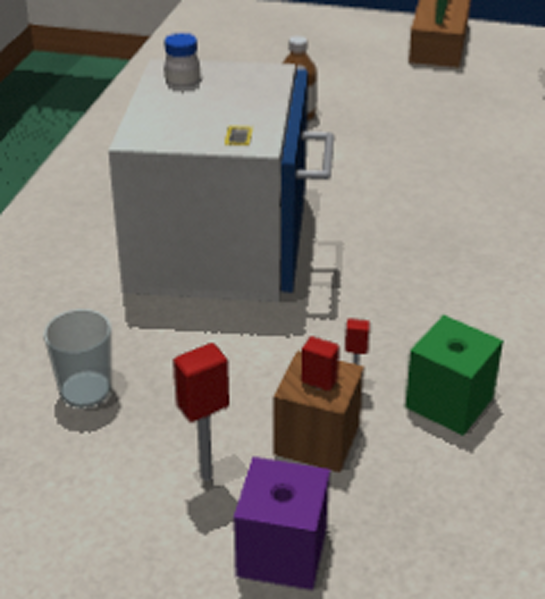

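Top view: the wooden stand with the red key is at crop (210,345). The big key at (150,265) and the small one at (276,362) are look-alikes. The slot is at (393,216). The jar, beaker and bottle are all clear of the work area. Next I'll work out positions.

Run:
```python
from h import *
from scipy.optimize import least_squares
T=cam("top");S=cam("side")
ft=lambda x,y:(100+x/2.6,90+y/2.6); fs=lambda x,y:(130+x/2.27,120+y/2.27)
obsT={"rl":(345,115),"rr":(530,92),"slot":(393,216)}
obsS={"rl":(113,150),"fl":(281,152),"slot":(238,135),"bl":(122,290),"rr":(155,62)}
L={"rl":(95,120,200),"rr":(95,-120,200),"fr":(-95,-120,200),"fl":(-95,120,200),"slot":(-45,75,200),"bl":(95,120,0)}
def w(p,n):
    c,s=np.cos(p[2]),np.sin(p[2]);X=np.array([L[k] for k in n],float)
    return np.c_[c*X[:,0]-s*X[:,1]+p[0],s*X[:,0]+c*X[:,1]+p[1],X[:,2]]
def res(p): return np.r_[(proj(T,w(p,obsT))-[ft(*v) for v in obsT.values()]).ravel(),(proj(S,w(p,obsS))-[fs(*v) for v in obsS.values()]).ravel()]
r=least_squares(res,[600,0,0]);print("cab",r.x,np.round(r.fun,1)); p=r.x
L["hinge"]=(-95,-120,200);print(w(p,["slot","hinge"]))
def tri(a,b):
    (o,d),(q,e)=ray(T,*a),ray(S,*b); A=np.c_[d,-e]; k=np.linalg.lstsq(A,q-o,rcond=None)[0]; x,y=o+d*k[0],q+e*k[1]; return (x+y)/2,np.linalg.norm(x-y)
print("keytop",tri(ft(208,341),fs(321,352)),onz(T,*ft(207,341),125), onz(S,*fs(321,348),125))
# stand top corners from top
for c in [(190,318),(246,322),(242,379),(183,372)]: print(onz(T,*ft(*c),80))
```

```text
cab [ 6.69508825e+02 -2.10893897e+01  1.33345178e-01] [-0.4  0.   0.3 -0.8  0.5  0.4 -1.3 -0.8 -0.1  2.4  1.2 -0.1  0.8  0.5
 -0.4 -2.3]
[[ 614.93702669   47.26204631  200.        ]
 [ 591.30621243 -152.65439778  200.        ]]
keytop (array([471.13107713, 291.14352687, 115.18209523]), np.float64(0.020905436520874704)) [470.01238669 290.77346624 125.        ] [470.28737641 296.60049554 125.        ]
[506.11326748 321.91244873  80.        ]
[500.34320658 246.80852398  80.        ]
[424.58413994 251.02407879  80.        ]
[434.10558668 329.6896286   80.        ]
```

```bash
python3 -c "
from h import *
print(np.round(camera_info('wrist')['hand_eye'],3).tolist(), camera_info('wrist')['K'])"
python3 -m inch '{"delta_pos":[[-5.5,-4.4,-4],[-11,-8.8,-8],[-17,-13,-10],[-23,-18,-10],[-28,-22,-10],[-33,-26,-10],[-38,-30,-10],[-43,-34,-10]],"roll":[0.05,0.1,0.15,0.2,0.25,0.3,0.35,0.43],"claw":[1,1,1,1,1,1,1,1]}'
```

```text
[[1.0, -0.001, 0.001, 0.848], [0.001, 0.963, 0.271, -66.777], [-0.001, -0.271, 0.963, -141.802], [0.0, 0.0, 0.0, 1.0]] [[282.29938295   0.         253.09492769]
 [  0.         282.29938295 190.91220795]
 [  0.           0.           1.        ]]
t: 1.8
position: [373.8, -100.6, 331.2]
eef_rot: [[-0.003, -1.0, 0.001], [-1.0, 0.003, -0.001], [0.001, -0.001, -1.0]]
ft_force: [1.6, 0.0, -0.5]
width: 85.5
```

```bash
python3 -m inch '{"delta_pos":[[-6,-1.5,0],[-12,-3,0],[-18,-4.5,1],[-24,-6,3],[-30,-7.5,5],[-35,-9,7],[-39.3,-9.6,7],[-39.3,-9.6,7]],"roll":[0,0,0,0,0,0,0,0],"claw":[1,1,1,1,1,1,1,1]}'
python3 - <<'E'
from h import *
s=read_state(); C=cam("wrist",s); a=grab_frame("wrist"); np.save("w1.npy",a); save(a,"w1.png")
print(s["t"],s["position"],s["qpos"][[0,6]],proj(C,[[470,292,125],[470,292,80]]))
for q in("key","stand"):
    print(q,[(round(m["p"],2),np.round(m["extent"]).tolist()) for m in masks_of("wrist",q)])
E
```

```text
t: 2.8
position: [469.8, 295.9, 260.4]
eef_rot: [[0.003, -1.0, -0.0], [-1.0, -0.003, 0.001], [-0.001, 0.0, -1.0]]
ft_force: [-0.4, -1.3, 0.4]
width: 85.1
2.8 [469.77345575 295.89721549 260.40881237] [-0.054435   -2.45881514] [[255.46248632 180.58806206]
 [255.15887157 171.47768696]]
key [(0.91, [258.0, 176.0, 24.0, 41.0]), (0.62, [174.0, 74.0, 66.0, 66.0]), (0.56, [325.0, 189.0, 24.0, 24.0])]
stand [(0.88, [260.0, 168.0, 63.0, 70.0]), (0.74, [313.0, 256.0, 59.0, 84.0]), (0.69, [140.0, 164.0, 89.0, 64.0])]
```

View pics/w1.png

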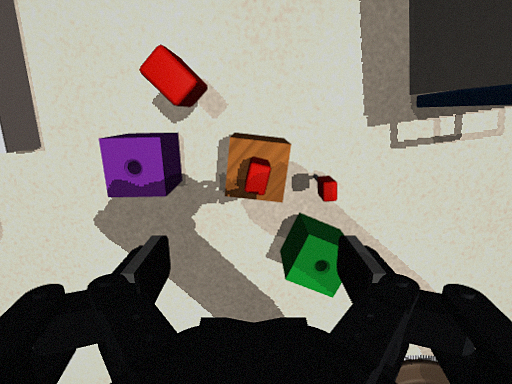

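```bash
cat >> h.py <<'E'
from scipy.optimize import minimize
def boxfit(C,mask,p0,size,z0,z1):
    def hullm(p):
        c,s=np.cos(p[2]),np.sin(p[2]); a,b=size[0]/2,size[1]/2
        P=[[p[0]+c*i*a-s*j*b,p[1]+s*i*a+c*j*b,z] for i in(-1,1) for j in(-1,1) for z in(z0,z1)]
        h=cv2.convexHull((proj(C,P)*16).astype(np.int32)); m=np.zeros((384*4,512*4),np.uint8)
        h=cv2.convexHull(((proj(C,P)+.5)*4*16).astype(np.int32))
        cv2.fillConvexPoly(m,h,1,shift=4); return m.astype(bool)
    M=cv2.resize(mask.astype(np.uint8),None,fx=4,fy=4,interpolation=cv2.INTER_NEAREST).astype(bool)
    f=lambda p:1-(hullm(p)&M).sum()/(hullm(p)|M).sum()
    best=min((minimize(f,[p0[0],p0[1],y],method="Nelder-Mead",options=dict(initial_simplex=[[p0[0],p0[1],y],[p0[0]+6,p0[1],y],[p0[0],p0[1]+6,y],[p0[0],p0[1],y+.25]])) for y in (p0[2]-.3,p0[2],p0[2]+.3)),key=lambda r:r.fun)
    return best.x,1-best.fun
E
python3 - <<'E'
from h import *
s=read_state();print(np.round(s["qpos"],2))
C=cam("wrist",s); a=np.load("w1.npy").astype(int)
m=(a[...,0]>90)&(a[...,1]<60)&(a[...,2]<60); n,l=cv2.connectedComponents(m.astype(np.uint8)); k=l==l[178,258]
print(k.sum(),boxfit(C,k,[470,292,0],(32,22),80,125))
ms=masks_of("wrist","stand")[0]["pixels"]|k
print(ms.sum(),boxfit(C,ms,[470,292,-.1],(70,70),0,80))
E
```

```text
[-0.05  0.36 -0.77  1.69  0.27  1.19 -2.46]
621 (array([ 4.73068400e+02,  2.84675878e+02, -1.73632628e-01]), np.float64(0.7343645918140774))
3632 (array([ 4.73360177e+02,  2.84548823e+02, -1.16853612e-01]), np.float64(0.9291011235955056))
```

Run:
```python
from h import *
C=cam("wrist"); a=np.load("w1.npy").astype(int)
m=(a[...,0]>1.9*a[...,1])&(a[...,0]>2.2*a[...,2])&(a[...,0]>40); m[:, :240]=0;m[:,290:]=0
n,l,st,ce=cv2.connectedComponentsWithStats(m.astype(np.uint8)); print(st[1:],ce[1:])
k=l==l[178,258]
print(k.sum());
for s in((32,22),(22,32)): print(boxfit(C,k,[470,288,-.1],s,80,125))
x=a[140:215,215:300].astype(np.uint8).copy(); 
c,_=cv2.findContours(k[140:215,215:300].astype(np.uint8),0,2)
y=cv2.resize(x,None,fx=7,fy=7,interpolation=cv2.INTER_NEAREST)
p,_=boxfit(C,k,[470,288,-.1],(32,22),80,125); cc,ss=np.cos(p[2]),np.sin(p[2])
for z in(80,125):
  q=[[p[0]+cc*i*16-ss*j*11,p[1]+ss*i*16+cc*j*11,z] for i,j in((-1,-1),(-1,1),(1,1),(1,-1))]
  cv2.polylines(y,[((proj(C,q)-[215,140]+.5)*7).astype(np.int32)],True,(0,255,0),1)
save(y,"w1c.png")
```

```text
[[240 135   1   1   1]
 [242 135   1   1   1]
 [244 135   1   1   1]
 [246 135   1   1   1]
 [247 137   2   2   2]
 [255 137   1   1   1]
 [257 136   3   2   3]
 [261 137   1   1   1]
 [255 139   2   1   2]
 [265 139   1   1   1]
 [278 138   5   4   7]
 [266 141   1   1   1]
 [272 140   2   1   2]
 [275 140   1   1   1]
 [284 140   1   2   2]
 [287 143   3   2   3]
 [289 147   1   1   1]
 [289 149   1   1   1]
 [244 156  27  40 803]
 [247 161   1   1   1]
 [246 163   1   1   1]
 [241 165   1   2   2]
 [244 166   1   2   2]
 [286 168   1   1   1]
 [243 170   1   1   1]
 [246 172   1   1   1]
 [240 174   1   1   1]
 [242 176   1   1   1]
 [284 178   1   1   1]
 [240 180   1   1   1]
 [241 181   3   3   4]
 [241 185   2   2   2]
 [241 189   1   1   1]
 [282 189   2   2   2]
 [242 191   1   1   1]
 [240 192   1   2   2]
 [282 192   1   1   1]
 [241 195   2   3   4]
 [244 196   4   2   5]
 [249 196   8   3  11]
 [282 196   1   1   1]
 [258 198   1   1   1]
 [261 199   4   1   4]
 [271 200   3   1   3]
 [276 200   1   1   1]
 [280 200   2   2   3]] [[240.         135.        ]
 [242.      
[... 774 characters left out ...]
84.         178.        ]
 [240.         180.        ]
 [242.         182.        ]
 [241.5        185.5       ]
 [241.         189.        ]
 [282.5        189.5       ]
 [242.         191.        ]
 [240.         192.5       ]
 [282.         192.        ]
 [241.75       196.        ]
 [245.6        196.8       ]
 [252.45454545 197.27272727]
 [282.         196.        ]
 [258.         198.        ]
 [262.5        199.        ]
 [272.         200.        ]
 [276.         200.        ]
 [280.66666667 200.66666667]]
803
(array([ 4.73081272e+02,  2.84797861e+02, -2.14590315e-01]), np.float64(0.9278937381404174))
(array([473.08288857, 284.78857339,   1.35582407]), np.float64(0.9278990002189301))
```

View pics/w1c.png

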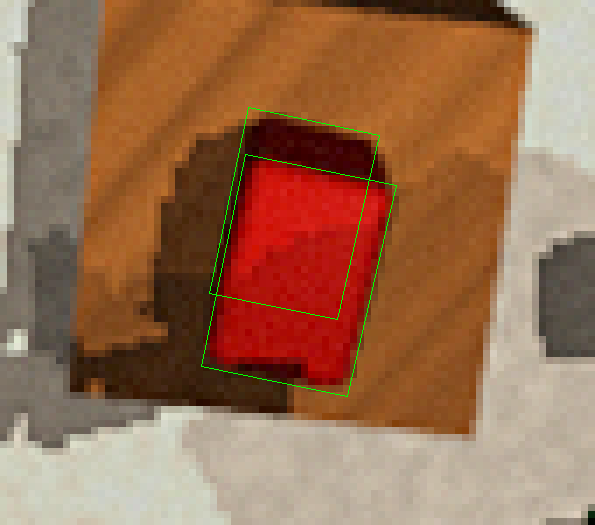

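```bash
python3 -m inch '{"delta_pos":[[1.1,-0.3,4],[1.1,-0.3,8],[1.1,-0.3,11],[1.1,-0.3,14],[1.1,-0.3,16],[1.1,-0.3,17],[1.1,-0.3,17],[1.1,-0.3,17]],"roll":[0.1,0.215,0.215,0.215,0.215,0.215,0.215,0.215],"claw":[0.55,0.55,0.55,0.55,0.55,0.55,0.55,0.55]}' 80
python3 - <<'E'
from h import *
s=read_state(); print(np.round(s["qpos"],2)); a=grab_frame("wrist"); save(a,"w2.png")
b=grab_frame("side"); y=cv2.resize(b[180:384,200:370],None,fx=2.6,fy=2.6); 
save(np.hstack([cv2.resize(a,(500,375)),y[:375,:280]]),"w2s.png")
E
```

```text
t: 4.0
position: [474.8, 279.1, 91.7]
eef_rot: [[-0.218, -0.976, 0.002], [-0.976, 0.218, -0.002], [0.001, -0.003, -1.0]]
ft_force: [-0.7, 0.6, 0.6]
width: 46.8
[-0.15  0.53 -0.63  1.88  0.41  0.86 -2.77]
```

View pics/w2s.png

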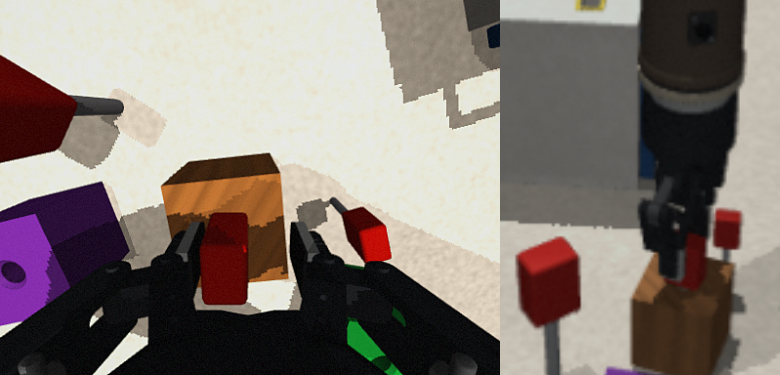

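Jaws straddle the handle but sit about 6–8 mm to the right of it (pads midpoint column about 248, handle about 225). I'll shift over, then close.

```bash
python3 -m inch '{"delta_pos":[[-0.7,0.1,0.1],[-0.7,0.1,0.1],[-0.7,0.1,0.1],[-0.7,0.1,0.1],[-0.7,0.1,0.1],[-0.7,0.1,0.1],[-0.7,0.1,0.1],[-0.7,0.1,0.1]],"roll":[0,0,0,0,0,0,0,0],"claw":[0.55,0.55,0,0,0,0,0,0]}' 80
python3 - <<'E'
from h import *
s=read_state(); print(np.round(s["qpos"],2),s["position"],s["torque"]); a=grab_frame("wrist"); save(a,"w3.png")
E
```

```text
t: 5.1
position: [475.5, 287.1, 91.0]
eef_rot: [[-0.217, -0.976, 0.003], [-0.976, 0.217, -0.0], [-0.0, -0.003, -1.0]]
ft_force: [1.2, 4.9, 1.2]
width: 21.1
[-0.16  0.54 -0.62  1.88  0.41  0.86 -2.78] [475.54638672 287.06707182  90.99352568] [ 1.09427111 -0.19913246 -0.00118726]
```

```bash
python3 -m inch '{"delta_pos":[[0,0,-2],[0,0,-5],[0,0,-9],[0,0,-14],[0,0,-19],[0,0,-22],[0,0,-22],[0,0,-22]],"roll":[0,0,0,0,0,0,0,0],"claw":[0,0,0,0,0,0,0,0]}'
python3 - <<'E'
from h import *
s=read_state(); print(np.round(s["qpos"],2),s["position"],s["ft_force"],s["torque"],s["width"]); a=grab_frame("wrist"); save(a,"w4.png")
# tool-frame rays: project key axis nominal
P=np.array(s["position"]);R=np.array(s["eef_rot"]); C=cam("wrist",s)
print(proj(C,[P+R@np.array([0,0,z]) for z in(-34,11,20,50,81)]))
E
```

```text
t: 6.15
position: [474.3, 285.8, 309.5]
eef_rot: [[-0.218, -0.976, 0.001], [-0.976, 0.218, -0.003], [0.003, -0.002, -1.0]]
ft_force: [0.2, 0.6, -1.2]
width: 21.0
[-0.07  0.31 -0.72  1.62  0.22  1.29 -2.61] [474.33460951 285.784608   309.51019968] [ 0.18988503  0.62473726 -1.1723611 ] [0.03878816 0.00166023 0.02944864] 20.95392816620649
[[249.14982781 274.05401152]
 [250.08967614 231.58860225]
 [250.22176393 225.62507086]
 [250.58083403 209.41941506]
 [250.858459   196.89529211]]
```

View pics/w4.png

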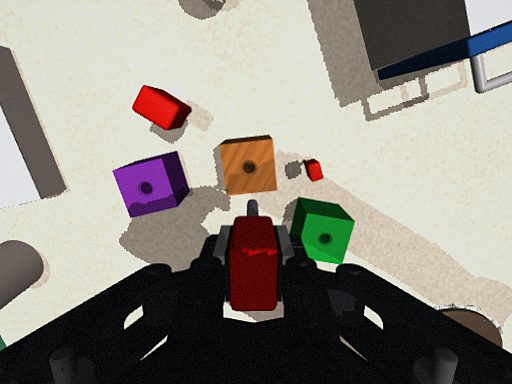

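Run:
```python
from h import *
s=read_state(); C=cam("wrist",s);P=np.array(s["position"]);R=np.array(s["eef_rot"])
a=cv2.imread("pics/w4.png")[:,:,::-1].astype(int)
h=onz(C,249,167,80);print("hole",h, "fit stand")
m=(a[...,0]>1.9*a[...,1])&(a[...,0]>2.2*a[...,2])&(a[...,0]>40); m[:,:215]=0;m[:,290:]=0;m[:212]=0
n,l=cv2.connectedComponents(m.astype(np.uint8)); k=l==l[270,252]; print(k.sum())
for z0 in (222,228,234):
    p,q=boxfit(C,k,[P[0],P[1],-.215],(32,22),z0+70,z0+115); print(z0,p,q,"tool off",R.T@(np.array([p[0],p[1],P[2]])-P))
g=a.sum(2)
for v in range(196,218,2): print(v,g[v,238:268].tolist())
for oy in (0,4,8):
    t=np.linspace(0,6.28,60); c=proj(C,[P+R@np.array([4.5*np.cos(x),oy+4.5*np.sin(x),81]) for x in t]); print(oy,c.min(0),c.max(0))
```

```text
hole [471.89474166 289.36028151  80.        ] fit stand
4235
222 [ 4.66454525e+02  2.85970473e+02 -2.22458235e-01] 0.9528024429027764 tool off [ 1.65474378e+00  7.60375452e+00 -5.34365476e-03]
228 [ 4.68915165e+02  2.85478390e+02 -2.22603003e-01] 0.8656216865315091 tool off [ 1.59871800e+00  5.09502079e+00 -2.29274105e-03]
234 [ 4.70735534e+02  2.85489543e+02 -3.10738490e-01] 0.7827734393050229 tool off [ 1.19109750e+00  3.32084139e+00 -1.10247867e-03]
196 [681, 673, 663, 661, 668, 655, 665, 658, 660, 662, 650, 649, 644, 608, 593, 623, 615, 588, 601, 596, 592, 578, 583, 592, 567, 567, 573, 591, 620, 620]
198 [659, 657, 656, 659, 669, 665, 670, 659, 660, 663, 681, 691, 683, 615, 587, 612, 628, 624, 625, 613, 596, 600, 576, 572, 577, 572, 589, 577, 576, 595]
200 [648, 651, 651, 655, 665, 666, 659, 653, 668, 648, 440, 167, 70, 101, 128, 140, 130, 229, 453, 599, 622, 606, 577, 573, 582, 586, 599, 589, 577, 607]
202 [667, 655, 643, 656, 670, 655, 652, 652, 666, 494, 30, 111, 114, 165, 165, 175, 168, 157, 222, 477, 620, 587, 573, 592, 593, 590, 577, 575, 582, 567]
204 [664, 659, 655, 667, 
[... 512 characters left out ...]
4, 130, 140, 173, 159, 184, 512, 701, 664, 663, 628, 576, 595, 594, 588, 583]
212 [633, 662, 660, 661, 662, 663, 666, 700, 600, 14, 106, 142, 140, 138, 130, 128, 137, 118, 130, 73, 478, 713, 678, 667, 667, 673, 677, 674, 622, 595]
214 [661, 683, 698, 709, 705, 685, 680, 712, 575, 52, 108, 133, 136, 133, 133, 129, 130, 131, 119, 75, 484, 746, 711, 694, 707, 699, 701, 702, 698, 698]
216 [378, 216, 219, 208, 198, 214, 199, 218, 171, 74, 76, 97, 86, 84, 89, 57, 93, 89, 98, 59, 90, 162, 215, 211, 222, 217, 214, 210, 248, 336]
0 [245.4060954  191.64686661] [256.31574316 202.08976876]
4 [245.44425544 196.31691878] [256.30336781 206.66317813]
8 [245.48211733 200.94368999] [256.29108402 211.19442493]
```

The key is gripped: the rod tip at about (252,205) lies roughly 6 mm towards tool +y. The stand hole is at (249,167). Next I move to hover above the slot.

```bash
python3 -m inch '{"delta_pos":[[3,-3,-1],[7,-7,-1],[11,-11,-1],[15,-15,-1],[18,-18,-1],[19.9,-19.5,-1],[19.9,-19.5,-1],[19.9,-19.5,-1]],"roll":[-0.06,-0.12,-0.18,-0.24,-0.3,-0.35,-0.35,-0.35],"claw":[0,0,0,0,0,0,0,0]}'
python3 - <<'E'
from h import *
s=read_state(); C=cam("wrist",s);P=np.array(s["position"]);R=np.array(s["eef_rot"])
print(s["t"],np.round(s["qpos"],2),P); a=grab_frame("wrist"); save(a,"w5.png")
print(proj(C,[P+R@np.array([1,6.5,81]),[614.9,47.3,200]]))
y=(a[...,0]>120)&(a[...,1]>100)&(a[...,2]<80); print(y.sum(),[ (np.where(y)[i].min(),np.where(y)[i].max()) for i in(0,1)])
save(cv2.resize(a[90:290,150:400],None,fx=2.8,fy=2.8,interpolation=cv2.INTER_CUBIC),"w5c.png")
E
```

```text
t: 7.2
position: [620.3, 50.2, 318.9]
eef_rot: [[0.13, -0.991, -0.001], [-0.991, -0.13, -0.002], [0.002, 0.002, -1.0]]
ft_force: [-0.7, -0.3, -0.7]
width: 21.1
7.2 [ 0.3   0.43 -0.67  1.44  0.27  1.36 -1.82] [620.33016811  50.20331097 318.898846  ]
[[252.54372384 203.69009096]
 [253.53386337 190.33030412]]
1427 [(np.int64(175), np.int64(264)), (np.int64(54), np.int64(277))]
```

View pics/w5c.png

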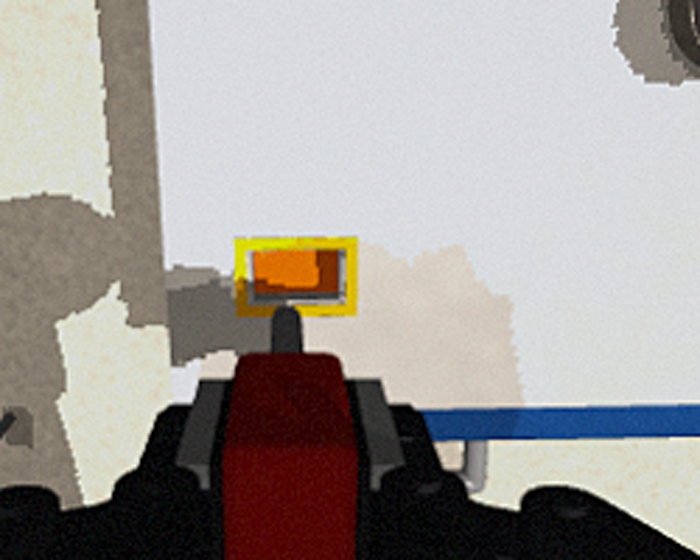

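Slot rim centre is at crop (297,277), i.e. full (256,189). Rod tip is at (252,204). Next I correct by about +3.5 mm in tool x and −2 mm in tool y, lower 25 mm, and re-look.

```bash
python3 -m inch '{"delta_pos":[[0.35,-0.2,0.5],[0.35,-0.2,1.2],[0.35,-0.2,2],[0.35,-0.2,2.5],[0.35,-0.2,2.5],[0.35,-0.2,2.5]],"roll":[0,0,0,0,0,0],"claw":[0,0,0,0,0,0]}'
python3 - <<'E'
from h import *
s=read_state(); C=cam("wrist",s);P=np.array(s["position"]);R=np.array(s["eef_rot"])
print(s["t"],P); a=grab_frame("wrist"); save(a,"w6.png")
print(proj(C,[P+R@np.array([1,6.5,81]),[616.5,45.2,200]]))
save(cv2.resize(a[150:250,200:310],None,fx=6,fy=6,interpolation=cv2.INTER_CUBIC),"w6c.png")
E
```

```text
t: 8.0
position: [622.9, 47.5, 294.6]
eef_rot: [[0.131, -0.991, -0.0], [-0.991, -0.131, -0.002], [0.002, 0.001, -1.0]]
ft_force: [-0.8, -0.3, -0.9]
width: 21.0
8.0 [622.86792077  47.50691081 294.57409583]
[[252.54507894 203.68707499]
 [252.83774031 198.87369833]]
```

View pics/w6c.png

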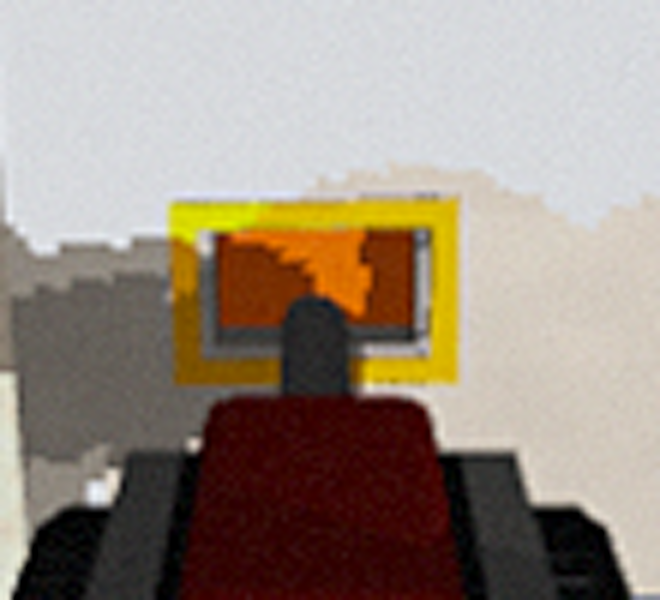

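Aligned: slot opening is centred at (252.8,199) and the tip is at (252.6,204), matching the predicted parallax. I'll lower into the slot.

```bash
python3 -m inch '{"delta_pos":[[0,0,0.5],[0,0,1.1],[0,0,1.7],[0,0,2.2],[0,0,2.5],[0,0,2.5]],"roll":[0,0,0,0,0,0],"claw":[0,0,0,0,0,0]}'
```

```text
t: 8.8
position: [622.8, 47.4, 269.4]
eef_rot: [[0.131, -0.991, -0.001], [-0.991, -0.131, -0.002], [0.002, 0.001, -1.0]]
ft_force: [-0.4, -0.0, -0.1]
width: 20.9
```

```bash
python3 -m inch '{"delta_pos":[[0,0,0.1],[0,0,0.2],[0,0,0.3],[0,0,0.4],[0,0,0.4]],"roll":[0,0,0,0,0],"claw":[0,0,0,0,0]}'
```

```text
t: 9.43
position: [622.8, 47.4, 265.3]
eef_rot: [[0.131, -0.991, -0.001], [-0.991, -0.131, -0.002], [0.002, 0.001, -1.0]]
ft_force: [-0.0, -0.1, -1.0]
width: 20.5
```

```bash
python3 -m inch '{"delta_pos":[[0,0,0.1],[0,0,0.2],[0,0,0.3],[0,0,0.3]],"roll":[0,0,0,0],"claw":[0,0,0,0]}'
```

```text
t: 9.93
position: [622.7, 47.3, 262.2]
eef_rot: [[0.131, -0.991, -0.001], [-0.991, -0.131, -0.002], [0.002, 0.001, -1.0]]
ft_force: [-0.3, 0.1, -1.6]
width: 20.9
```

```bash
python3 -m inch '{"delta_pos":[[0,0,0.1],[0,0,0.2],[0,0,0.3],[0,0,0.3]],"roll":[0,0,0,0],"claw":[0,0,0,0]}'
```

```text
t: 10.42
position: [622.7, 47.3, 259.1]
eef_rot: [[0.131, -0.991, -0.001], [-0.991, -0.131, -0.002], [0.002, 0.001, -1.0]]
ft_force: [-0.1, -0.8, -0.6]
width: 21.1
```

```bash
python3 -m inch '{"delta_pos":[[0,0,0.1],[0,0,0.2],[0,0,0.3],[0,0,0.3]],"roll":[0,0,0,0],"claw":[0,0,0,0]}'
```

```text
t: 10.92
position: [622.6, 47.3, 256.0]
eef_rot: [[0.131, -0.991, -0.001], [-0.991, -0.131, -0.002], [0.002, 0.002, -1.0]]
ft_force: [-0.6, 0.3, 0.2]
width: 21.0
```

```bash
python3 -m inch '{"delta_pos":[[0,0,0.1],[0,0,0.2],[0,0,0.3],[0,0,0.3]],"roll":[0,0,0,0],"claw":[0,0,0,0]}'
```

```text
t: 11.42
position: [622.9, 47.4, 254.4]
eef_rot: [[0.131, -0.991, 0.0], [-0.991, -0.131, -0.003], [0.003, 0.0, -1.0]]
ft_force: [-2.4, -0.6, 8.0]
width: 21.1
```

```bash
python3 -m inch '{"delta_pos":[[0,0,0.15],[0,0,0.2],[0,0,0.25],[0,0,0.3]],"roll":[0,0,0,0],"claw":[0,0,0,0]}'
```

```text
t: 11.92
position: [622.8, 47.4, 252.9]
eef_rot: [[0.131, -0.991, 0.001], [-0.991, -0.131, -0.003], [0.003, -0.0, -1.0]]
ft_force: [-3.6, -1.1, 9.3]
width: 21.1
```

```bash
python3 -m inch '{"delta_pos":[[0,0,0.2],[0,0,0.25],[0,0,0.3],[0,0,0.35]],"roll":[0,0,0,0],"claw":[0,0,0,0]}'
```

```text
t: 12.42
position: [622.5, 47.5, 251.0]
eef_rot: [[0.131, -0.991, 0.001], [-0.991, -0.131, -0.004], [0.004, -0.001, -1.0]]
ft_force: [-3.7, -0.5, 10.3]
width: 21.4
```

```bash
python3 -m inch '{"delta_pos":[[0,0,0.2],[0,0,0.25],[0,0,0.3]],"roll":[0,0,0],"claw":[0,0,0]}'
```

```text
t: 12.8
position: [622.3, 47.5, 249.6]
eef_rot: [[0.131, -0.991, 0.002], [-0.991, -0.131, -0.004], [0.004, -0.001, -1.0]]
ft_force: [-4.0, -1.3, 11.5]
width: 20.7
```

```bash
python3 -m inch '{"delta_pos":[[0,0,0.2],[0,0,0.25],[0,0,0.28]],"roll":[0,0,0],"claw":[0,0,0]}'
python3 - <<'E'
from h import *
a=np.load("side.npy").astype(int);b=grab_frame("side"); 
print([np.round(m["extent"]).tolist() for m in masks_of("side","door")], np.abs(b.astype(int)-a)[150:260,240:290].mean())
print(read_state()["ft_force"],read_state()["position"])
E
```

```text
t: 13.18
position: [622.1, 47.5, 248.4]
eef_rot: [[0.131, -0.991, 0.002], [-0.991, -0.131, -0.005], [0.005, -0.002, -1.0]]
ft_force: [-4.9, -0.8, 11.1]
width: 20.8
[[265.0, 199.0, 25.0, 96.0]] 9.759333333333334
[-5.09267482 -0.43062518 10.37976379] [622.0904559   47.54483414 248.4352819 ]
```

```bash
python3 -m inch '{"delta_pos":[[0,0,0.22],[0,0,0.26],[0,0,0.26]],"roll":[0,0,0],"claw":[0,0,0]}'
python3 - <<'E'
from h import *
b=grab_frame("side"); s=read_state(); print(s["t"],s["ft_force"],s["position"])
print([np.round(m["extent"]).tolist() for m in masks_of("side","door")])
save(b,"s6.png")
E
```

```text
t: 13.65
position: [621.8, 47.6, 246.8]
eef_rot: [[0.131, -0.991, 0.002], [-0.991, -0.131, -0.005], [0.006, -0.002, -1.0]]
ft_force: [-3.8, -0.6, 7.4]
width: 21.4
13.7 [-3.64187927 -0.96862886  6.28317675] [621.7820462   47.4915171  246.82860517]
[[268.0, 199.0, 31.0, 99.0]]
```

```bash
python3 -m inch '{"delta_pos":[[0,0,0.15],[0,0,0.15],[0,0,0.15],[0,0,0.15]],"roll":[0,0,0,0],"claw":[0,0,0,0]}'
python3 - <<'E'
from h import *
b=grab_frame("side"); s=read_state(); print(s["t"],s["ft_force"],s["position"])
print([np.round(m["extent"]).tolist() for m in masks_of("side","door")])
save(b,"s7.png")
E
```

```text
t: 14.25
position: [621.6, 47.6, 246.4]
eef_rot: [[0.131, -0.991, 0.003], [-0.991, -0.131, -0.006], [0.006, -0.002, -1.0]]
ft_force: [-2.8, -0.6, 7.9]
width: 21.2
14.3 [-3.36851845 -0.61627224  6.96898462] [621.6790186   47.53472448 246.46512694]
[[275.0, 197.0, 35.0, 95.0]]
```

```bash
python3 -m inch '{"delta_pos":[[0,0,0.1],[0,0,0.1],[0,0,0.1],[0,0,0.1],[0,0,0.1],[0,0,0.1],[0,0,0.1],[0,0,0.1]],"roll":[0,0,0,0,0,0,0,0],"claw":[0,0,0,0,0,0,0,0]}'
python3 - <<'E'
from h import *
b=grab_frame("side"); s=read_state(); print(s["t"],s["ft_force"],s["position"])
print([np.round(m["extent"]).tolist() for m in masks_of("side","door")])
save(np.hstack([cv2.resize(b[110:290,150:350],None,fx=2,fy=2),cv2.resize(grab_frame("top")[90:270,200:400],None,fx=2,fy=2)]),"s8.png")
E
```

```text
t: 15.35
position: [621.6, 47.5, 246.5]
eef_rot: [[0.131, -0.991, 0.003], [-0.991, -0.131, -0.006], [0.007, -0.003, -1.0]]
ft_force: [-3.0, 0.1, 7.4]
width: 20.8
15.4 [-2.54630649 -0.82044218  6.64995191] [621.63209358  47.55723581 246.56993477]
[[281.0, 195.0, 41.0, 92.0]]
```

View pics/s8.png

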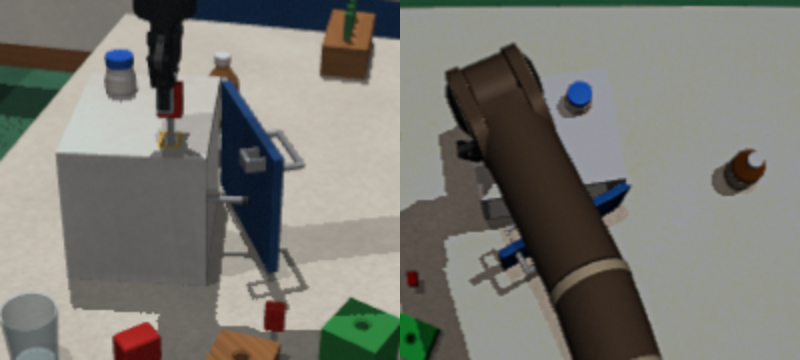

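Door stands ajar at about 0.35 rad with the key in the slot. Next: lift out, then enter the gap behind the door.

```bash
python3 -m inch '{"delta_pos":[[0,0,-0.5],[0,0,-1.5],[0,0,-3],[0,0,-4.5],[0,0,-6],[0,0,-6.5],[0,0,-6.5]],"roll":[0,0,0,0,0,0,0],"claw":[0,0,0,0,0,0,0]}'
cat > way.py <<'E'
from h import *
s=read_state();P=np.array(s["position"]);R=np.array(s["eef_rot"]);print(s["t"],P,s["ft_force"],np.round(s["qpos"],2))
H=np.array([593,-155.]);ux=np.array([.991,.133]);uy=np.array([-.133,.991])
import sys
r=float(sys.argv[1]);off=(R@np.array([1,6.5,0]))[:2]
for f in map(float,sys.argv[2:]):
    q=H+r*(-np.sin(f)*ux+np.cos(f)*uy); t=q-off-P[:2]; print(f,q.round(),(R[:2,:2].T@t/10).round(1))
E
python3 way.py 140 .18
python3 - <<'E'
from h import *
b=grab_frame("top"); m=masks_of("top","door");print([(x["p"],x["extent"]) for x in m])
w=grab_frame("wrist"); save(w,"w9.png"); np.save("w9.npy",w)
# door top inner edge from the top picture
T=cam("top");H=np.array([593,-155.]);ux=np.array([.991,.133]);uy=np.array([-.133,.991])
for f in(.25,.3,.35,.4): print(f,proj(T,[[*(H+238*(-np.sin(f)*ux+np.cos(f)*uy)),192]]))
E
```

```text
t: 16.38
position: [621.5, 48.0, 311.8]
eef_rot: [[0.131, -0.991, 0.004], [-0.991, -0.131, -0.006], [0.007, -0.003, -1.0]]
ft_force: [0.3, 0.4, -1.5]
width: 21.0
16.375 [621.45514921  47.99437846 311.81485396] [ 0.34276181  0.40882596 -1.45717973] [ 0.3   0.43 -0.66  1.46  0.28  1.34 -1.82]
0.18 [550. -22.] [5.9 7.4]
[(0.68, [282.8, 202.2, 68.5, 48.0])]
0.25 [[246.08475066 207.85970934]]
0.3 [[247.56595353 211.21893662]]
0.35 [[249.2190827  214.50741985]]
0.4 [[251.04039375 217.71624982]]
```

```bash
python3 -m inch '{"delta_pos":[[2,2,0],[4,4.5,0],[5.5,6.8,0],[5.9,7.4,0],[5.9,7.4,0],[5.9,7.4,0]],"roll":[0,0,0,0,0,0],"claw":[0,0,0,0,0,0]}'
python3 way.py 140 .18
python3 - <<'E'
from h import *
C=cam("wrist"); w=grab_frame("wrist")
s=read_state();P=np.array(s["position"]);R=np.array(s["eef_rot"])
H=np.array([593,-155.]);ux=np.array([.991,.133]);uy=np.array([-.133,.991])
pt=lambda r,f,z:[*(H+r*(-np.sin(f)*ux+np.cos(f)*uy)),z]
y=w.copy()
for f,c in((0.,(0,255,0)),(.35,(255,0,255)),(.4,(255,255,0))):
    q=proj(C,[pt(r,f,200 if f==0 else 192) for r in(0,140,238)]); cv2.polylines(y,[q.astype(np.int32)],False,c,1)
for X in (P+R@np.array([1,6.5,81]), pt(140,.18,192)): cv2.circle(y,tuple(int(v) for v in proj(C,[X])[0]),3,(0,255,255),1)
save(cv2.resize(y[:300],None,fx=1.5,fy=1.5),"w10.png")
E
```

```text
t: 17.27
position: [556.0, -19.4, 311.1]
eef_rot: [[0.132, -0.991, 0.003], [-0.991, -0.132, -0.006], [0.006, -0.002, -1.0]]
ft_force: [0.1, -0.4, 0.2]
width: 21.0
17.275 [555.98266613 -19.36995062 311.07955019] [ 0.14736848 -0.35588332  0.2133166 ] [ 0.47  0.31 -0.67  1.62  0.2   1.28 -1.67]
0.18 [550. -22.] [ 0.1 -0. ]
```

View pics/w10.png

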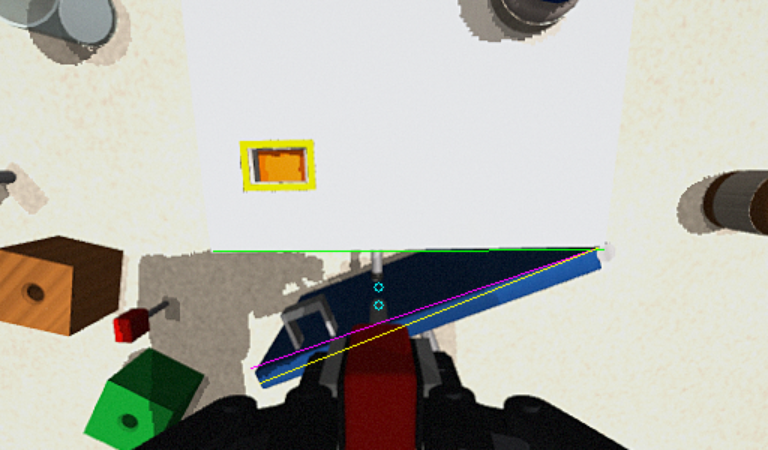

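Overlay matches the hinge line and the door edge (between 0.35 and 0.4 rad). The tip hovers over the middle of the gap. I'll descend 70 mm.

```bash
python3 -m inch '{"delta_pos":[[0,0,1],[0,0,2.5],[0,0,4],[0,0,5.5],[0,0,6.8],[0,0,7],[0,0,7]],"roll":[0,0,0,0,0,0,0],"claw":[0,0,0,0,0,0,0]}'
python3 way.py 140 .25 .35 .45 .55 .65 .75 .85 .95 1.05 1.15 1.25 1.32
```

```text
t: 18.2
position: [556.3, -19.7, 241.2]
eef_rot: [[0.132, -0.991, 0.003], [-0.991, -0.132, -0.006], [0.006, -0.002, -1.0]]
ft_force: [-0.4, 0.2, 0.0]
width: 21.1
18.2 [556.27646496 -19.67814445 241.15226306] [-0.41452284  0.19173475  0.02979858] [ 0.46  0.36 -0.66  1.72  0.25  1.14 -1.71]
0.25 [541. -25.] [0.2 1. ]
0.35 [528. -31.] [0.7 2.3]
0.45 [516. -38.] [1.2 3.6]
0.55 [505. -46.] [1.9 4.8]
0.65 [494. -56.] [2.7 6. ]
0.75 [485. -66.] [3.6 7. ]
0.85 [476. -77.] [4.6 8. ]
0.95 [469. -89.] [5.7 8.9]
1.05 [ 463. -102.] [6.8 9.6]
1.15 [ 459. -115.] [ 8.1 10.3]
1.25 [ 455. -129.] [ 9.4 10.8]
1.32 [ 454. -139.] [10.3 11.1]
```

```bash
python3 -m inch '{"delta_pos":[[0.1,0.5,0],[0.2,1,0],[0.4,1.6,0],[0.7,2.3,0],[0.9,2.9,0],[1.2,3.6,0],[1.5,4.2,0],[1.9,4.8,0]],"roll":[0,0,0,0,0,0,0,0],"claw":[0,0,0,0,0,0,0,0]}'
python3 way.py 140 .55 .65 .75 .85 .95 1.05 1.15 1.25 1.32
```

```text
t: 19.2
position: [510.9, -45.0, 241.2]
eef_rot: [[0.132, -0.991, 0.003], [-0.991, -0.132, -0.005], [0.006, -0.002, -1.0]]
ft_force: [0.9, 0.3, -0.7]
width: 21.2
19.2 [510.85409654 -44.98321356 241.23278292] [ 0.87474561  0.32902315 -0.73196112] [ 0.55  0.28 -0.67  1.82  0.2   1.11 -1.63]
0.55 [505. -46.] [-0. -0.]
0.65 [494. -56.] [0.8 1.1]
0.75 [485. -66.] [1.7 2.2]
0.85 [476. -77.] [2.7 3.2]
0.95 [469. -89.] [3.8 4.1]
1.05 [ 463. -102.] [4.9 4.8]
1.15 [ 459. -115.] [6.2 5.4]
1.25 [ 455. -129.] [7.5 5.9]
1.32 [ 454. -139.] [8.4 6.2]
```

```bash
python3 -m inch '{"delta_pos":[[0.4,0.5,0],[0.8,1.1,0],[1.2,1.6,0],[1.7,2.2,0],[2.2,2.7,0],[2.7,3.2,0],[3.3,3.7,0],[3.8,4.1,0]],"roll":[0,0,0,0,0,0,0,0],"claw":[0,0,0,0,0,0,0,0]}'
python3 way.py 140 1.05 1.15 1.25 1.32 1.4
```

```text
t: 20.2
position: [474.9, -88.6, 241.3]
eef_rot: [[0.132, -0.991, 0.002], [-0.991, -0.132, -0.006], [0.006, -0.002, -1.0]]
ft_force: [0.8, -0.7, -0.3]
width: 21.1
20.2 [474.85798394 -88.58278501 241.34191394] [ 0.81484951 -0.68704639 -0.32664574] [ 0.65  0.22 -0.66  1.89  0.16  1.08 -1.51]
1.05 [ 463. -102.] [1.1 0.7]
1.15 [ 459. -115.] [2.3 1.3]
1.25 [ 455. -129.] [3.6 1.8]
1.32 [ 454. -139.] [4.6 2.1]
1.4 [ 453. -150.] [5.7 2.3]
```

```bash
python3 -m inch '{"delta_pos":[[0.5,0.4,0],[1.1,0.7,0],[1.7,1,0],[2.3,1.3,0],[3,1.6,0],[3.6,1.8,0],[4.1,2,0],[4.4,2.1,0]],"roll":[0,0,0,0,0,0,0,0],"claw":[0,0,0,0,0,0,0,0]}'
python3 - <<'E'
from h import *
s=read_state(); C=cam("wrist",s); w=grab_frame("wrist"); b=grab_frame("side"); t=grab_frame("top")
P=np.array(s["position"]);R=np.array(s["eef_rot"])
H=np.array([593,-155.]);ux=np.array([.991,.133]);uy=np.array([-.133,.991])
pt=lambda r,f,z:[*(H+r*(-np.sin(f)*ux+np.cos(f)*uy)),z]
y=w.copy()
for f,c in((1.1,(0,255,0)),(1.3,(255,0,255)),(1.35,(255,255,0))):
    cv2.polylines(y,[proj(C,[pt(r,f,192) for r in(0,140,238)]).astype(np.int32)],False,c,1)
save(np.hstack([y[:300],cv2.resize(b[110:260,180:320],(280,300))]),"w11.png")
E
```

```text
t: 21.2
position: [459.7, -135.4, 241.5]
eef_rot: [[0.131, -0.991, 0.002], [-0.991, -0.131, -0.006], [0.006, -0.002, -1.0]]
ft_force: [1.4, -0.2, -0.7]
width: 20.8
```

View pics/w11.png

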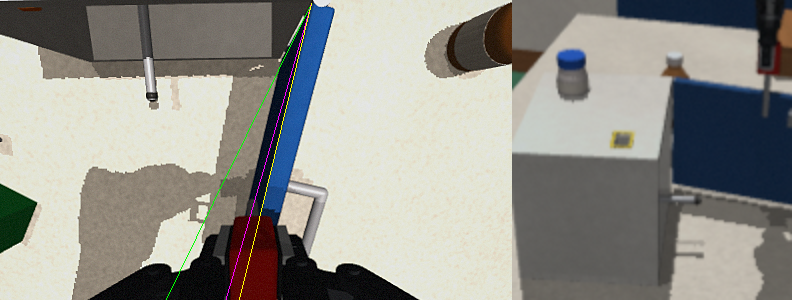

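Door stands at about 1.35 rad, clear of everything. I'll back off, lift, and travel back to the stand.

```bash
python3 -m inch '{"delta_pos":[[-1.5,-0.2,0],[-3,-0.4,-1],[-5,-0.8,-4],[-8,-1.4,-6],[-13,-2.3,-7],[-18,-3.2,-7],[-23,-4,-7],[-28,-5,-7]],"roll":[0,0,0,0,0,0,0,0],"claw":[0,0,0,0,0,0,0,0]}'
python3 -c "
from h import *
s=read_state();P=np.array(s['position']);R=np.array(s['eef_rot']);print(R.T@(np.array([478,290,300])-P)/10)"
```

```text
t: 22.35
position: [471.6, 152.2, 311.0]
eef_rot: [[0.133, -0.991, 0.004], [-0.991, -0.133, -0.006], [0.006, -0.003, -1.0]]
ft_force: [0.8, 0.4, 0.1]
width: 20.9
[-13.58107258  -2.46252449   1.01717319]
```

```bash
python3 -m inch '{"delta_pos":[[-5,-1,0],[-10,-2,0],[-13,-2.4,2],[-13.6,-2.5,5],[-13.6,-2.5,8.5],[-13.6,-2.5,11],[-13.6,-2.5,12],[-13.6,-2.5,12]],"roll":[0,0,0,0,0,0,0,0],"claw":[0,0,0,0,0,0,0,0]}'
python3 - <<'E'
from h import *
s=read_state(); C=cam("wrist",s);P=np.array(s["position"]);R=np.array(s["eef_rot"]);a=grab_frame("wrist");np.save("w12.npy",a)
print(np.round(s["qpos"],2)); q=proj(C,[P+R@np.array([1,6.5,81]),P+R@np.array([1,6.5,87]),[472,288,80]]);print(q)
ms=masks_of("wrist","stand"); print([(round(m["p"],2),np.round(m["extent"]).tolist()) for m in ms])
save(cv2.resize(a[120:270,170:330],None,fx=4,fy=4,interpolation=cv2.INTER_CUBIC),"w12.png")
E
```

```text
t: 23.35
position: [478.3, 290.2, 190.5]
eef_rot: [[0.133, -0.991, 0.003], [-0.991, -0.133, -0.006], [0.006, -0.002, -1.0]]
ft_force: [0.1, -0.9, -1.1]
width: 21.1
[-0.02  0.46 -0.82  1.77  0.39  1.08 -2.41]
[[252.55176969 203.67995257]
 [252.55757403 201.46594923]
 [252.1613299  194.07403361]]
[(0.76, [108.0, 168.0, 112.0, 88.0]), (0.74, [302.0, 287.0, 65.0, 68.0]), (0.66, [254.0, 182.0, 88.0, 86.0])]
```

View pics/w12.png

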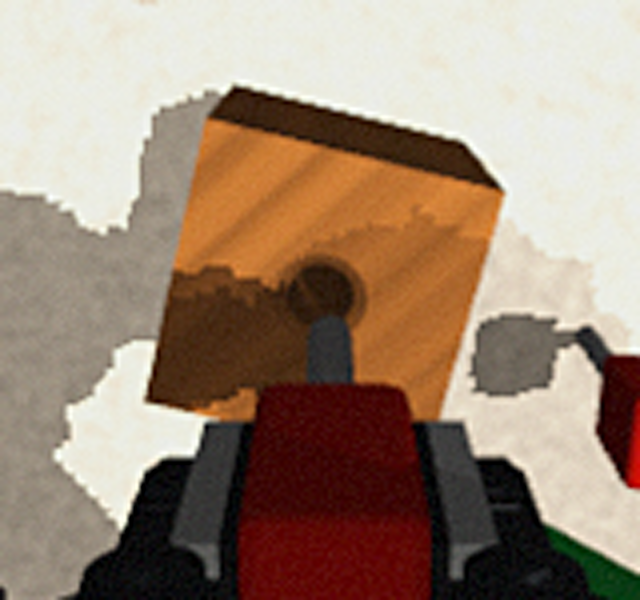

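Hole centre is at full (251.3,193.0) and the tip at (252.5,204). After parallax the correction is about −0.5 mm in tool x and −1 mm in tool y. I'll descend while watching force.

```bash
python3 -m inch '{"delta_pos":[[-0.05,-0.1,0.5],[-0.05,-0.1,1.2],[-0.05,-0.1,2],[-0.05,-0.1,2.5],[-0.05,-0.1,2.8],[-0.05,-0.1,3.1],[-0.05,-0.1,3.4],[-0.05,-0.1,3.6]],"roll":[0,0,0,0,0,0,0,0],"claw":[0,0,0,0,0,0,0,0]}'
```

```text
t: 24.45
position: [480.1, 290.9, 155.3]
eef_rot: [[0.133, -0.991, 0.005], [-0.991, -0.133, -0.005], [0.006, -0.004, -1.0]]
ft_force: [-1.0, 0.0, -0.7]
width: 20.9
```

```bash
python3 -m inch '{"delta_pos":[[0,0,0.4],[0,0,0.8],[0,0,1.3],[0,0,1.8],[0,0,2.3],[0,0,2.7],[0,0,3],[0,0,3]],"roll":[0,0,0,0,0,0,0,0],"claw":[0,0,0,0,0,0,0,0]}'
```

```text
t: 25.45
position: [480.0, 290.7, 125.0]
eef_rot: [[0.133, -0.991, 0.004], [-0.991, -0.133, -0.005], [0.006, -0.004, -1.0]]
ft_force: [-1.1, 1.8, -1.7]
width: 21.2
```

```bash
python3 -m inch '{"delta_pos":[[0,0,0.4],[0,0,0.8],[0,0,1.3],[0,0,1.8],[0,0,2.2],[0,0,2.6],[0,0,2.9],[0,0,3]],"roll":[0,0,0,0,0,0,0,0],"claw":[0,0,0,0,0,0,0,0]}'
```

```text
t: 26.45
position: [480.0, 290.7, 94.9]
eef_rot: [[0.133, -0.991, 0.004], [-0.991, -0.133, -0.005], [0.005, -0.003, -1.0]]
ft_force: [-2.8, 1.8, 1.4]
width: 21.1
```

```bash
python3 -m inch '{"delta_pos":[[0,0,0.1],[0,0,0.2],[0,0,0.3],[0,0,0.4],[0,0,0.4]],"roll":[0,0,0,0,0],"claw":[0,0,0,0,0]}'
```

```text
t: 27.08
position: [480.0, 290.7, 91.0]
eef_rot: [[0.133, -0.991, 0.004], [-0.991, -0.133, -0.005], [0.005, -0.004, -1.0]]
ft_force: [-3.0, 1.7, 2.0]
width: 20.7
```

```bash
python3 -m inch '{"delta_pos":[[0,0,0.1],[0,0,0.2],[0,0,0.2]],"roll":[0,0,0],"claw":[0,0,0]}'
```

```text
t: 27.45
position: [480.0, 290.8, 90.8]
eef_rot: [[0.133, -0.991, 0.005], [-0.991, -0.133, -0.006], [0.006, -0.005, -1.0]]
ft_force: [-8.0, -2.9, 21.2]
width: 20.7
```

Firm contact at TCP z about 91, the same height as at pick-up, so the key is home. I'll release and retreat.

```bash
python3 -m inch '{"delta_pos":[[0,0,0],[0,0,0],[0,0,0],[0,0,0],[0,0,0],[0,0,-0.5]],"roll":[0,0,0,0,0,0],"claw":[0.3,0.4,0.5,0.55,0.55,0.55]}'
python3 -m inch '{"delta_pos":[[0,0,-1],[0,0,-3],[0,0,-6],[0,0,-10],[0,0,-14],[0,0,-16],[0,0,-16],[0,0,-16]],"roll":[0,0,0,0,0,0,0,0],"claw":[0.55,0.55,0.55,0.55,0.55,0.55,0.55,0.55]}'
python3 - <<'E'
from h import *
s=read_state(); C=cam("wrist",s); a=grab_frame("wrist").astype(int); save(a.astype(np.uint8),"w13.png"); print(np.round(s["position"]),s["width"])
m=(a[...,0]>1.9*a[...,1])&(a[...,0]>2.2*a[...,2])&(a[...,0]>40)
n,l,st,ce=cv2.connectedComponentsWithStats(m.astype(np.uint8)); 
for i in range(1,n):
    if st[i,4]>100: print(st[i],ce[i])
print(proj(C,[[472,288,125]]))
u,v=proj(C,[[472,288,125]])[0].astype(int)
i=l[v,u]
for z in(80,83,87): print(z,boxfit(C,l==i,[472,288,.13],(32,22),z,z+45) if i else "none")
b=grab_frame("top");S=grab_frame("side"); save(S,"s13.png"); save(b,"t13.png")
print([(round(x["p"],2),np.round(x["extent"]).tolist()) for q in("key","stand") for x in masks_of("side",q)])
for q in("beaker","flask","jar","door"): print(q,[(round(x["p"],2),np.round(x["extent"]).tolist()) for cam_ in("top","side") for x in masks_of(cam_,q)])
E
```

```text
t: 28.2
position: [479.8, 290.6, 95.6]
eef_rot: [[0.133, -0.991, 0.005], [-0.991, -0.133, -0.006], [0.007, -0.004, -1.0]]
ft_force: [0.0, -0.6, 0.4]
width: 47.0
t: 29.2
position: [478.8, 291.3, 255.4]
eef_rot: [[0.133, -0.991, 0.005], [-0.991, -0.133, -0.007], [0.007, -0.004, -1.0]]
ft_force: [-0.9, -0.9, -0.5]
width: 46.9
[479. 291. 255.] 46.867703864202916
[ 146   43   66   65 2368] [178.07094595  76.28209459]
[241 164  23  38 813] [252.43173432 182.74907749]
[310 193  18  26 350] [319.12571429 205.70857143]
[[253.00581101 189.23246595]]
80 (array([4.74934195e+02, 2.89135451e+02, 1.36122270e-01]), np.float64(0.9404175123224123))
83 (array([4.75673068e+02, 2.89326040e+02, 1.39857080e-01]), np.float64(0.9225142045454545))
87 (array([4.76111424e+02, 2.89463887e+02, 1.32572176e-01]), np.float64(0.8979408512990602))
[(0.71, [220.0, 302.0, 27.0, 65.0]), (0.66, [270.0, 280.0, 16.0, 23.0]), (0.94, [328.0, 286.0, 45.0, 54.0]), (0.93, [253.0, 348.0, 44.0, 61.0]), (0.81, [272.0, 304.0, 43.0, 50.0])]
beaker [(0.72, [165.0, 279.0, 30.0, 38.0])]
flask [(0.76, [372.0, 175.0, 18.0, 20.0]), (0.68, [261.0, 201.0, 165.0, 108.0]), (0.25, [209.0, 147.0, 15.0, 22.0])]
jar [(0.5, [288.0, 140.0, 15.0, 19.0]), (0.62, [212.0, 148.0, 15.0, 20.0])]
door [(0.77, [314.0, 217.0, 25.0, 78.0]), (0.57, [309.0, 184.0, 64.0, 61.0])]
```

```bash
python3 -c "
from h import *
s=read_state();print(s['t'],s['ft_force'],abs(s['qvel']).max());print(hand_in())"
```

```text
29.85 [ 0.62133205  0.45692117 -0.79149233] 0.0024647228883651158
the job is handed in; nothing more can be done
None
```

I carried out the whole job and handed it in at about 29.9 s of the 64 s allowed. The hand-in reports no verdict, so the checks below are mine.

- **Slot and hook:** I put the red key down through the slot and felt the pad at about 255.5 mm tool height. I pressed it about 9 mm in small steps. Readings between moves peaked near 11.5 N vertical, with up to 5 N sideways, well under the 24 N limit. I kept the hook down for more than 1 s until the door stood ajar at about 0.35–0.4 rad.
- **Door:** I pushed it from inside with the key. The camera overlay then put it at about 1.35 rad, well past 1.1.
- **Key:** It went back into its block with firm contact (about 21 N) at the same tool height as at pick-up. The final camera fit shows the handle resting on the block's top, about 2 mm from the estimated hole centre. I inferred that it stands upright from how well the fit matched (0.94 overlap).
- **Other objects:** The beaker, bottle and jar showed no movement beyond detector noise (a few pixels).
- **Robot at hand-in:** It was still and clear of everything.

**Checks that disagreed or were weak:**
- The cameras differed by up to about 10 mm on the key's first position, so I used the wrist view.
- The tip's depth below the tool was ambiguous in the images (81 or 87 mm). The final contact height supported 81 mm.
- I had used all 12 picture views by then, so the last check was numeric only. In it the networks also gave one clearly wrong bottle detection, and the beaker was found in only one of the two cameras.

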